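Trace the whale's back with the clutch pencil

TASK

Take the clutch pencil out of its block and draw the whale's back: set the lead lightly on the paper beside the snout and run it along the template's curved edge to the top of the tail in one unbroken line, the lead always on the paper and gently against the edge, never pressed hard or the lead snaps, and with no stray marks. Then stand the pencil back in its hole, leaving everything else as it is.

Things in the scene. Friction and masses are not known exactly. Their poses are not given: they have to be found in the camera images.
- pencil: Stubby clutch pencil, 30 g, point down in a block hole; the only stick with a metal nose and a button on top. Origin: middle of the lead's flat end; z up the barrel. Soft slippery lead (friction 0.25), 5.6 mm across, 9 mm bare, snaps above 7 N sideways or 12 N downward; cone nose to 18 mm; round wooden barrel 14 mm across, 18 to 98 mm; button to 105 mm. Block hides its lowest 38 mm: grip it 50 to 75 mm up.
- block: Maple pencil block, fixed to the shelf, 50 (x) x 160 (y) x 48 mm. Origin: centre of its underside. Three upright round holes in a row at y = -50, 0 and 50 mm, 16.5 mm wide, 38 mm deep (their floors 10 mm above the shelf). The pencil and two crayons each stand in one; which one varies.
- paper: Sheaf of white A5 paper, 148 (x) x 210 (y) x 3 mm, on a plywood board (185 x 250 x 9 mm, same centre, parallel) fixed to the shelf. Its upper face, to be drawn on, is level, 12 mm above the shelf. Origin: centre of its underside.
- whale: Flat maple whale, 5 mm thick, fixed on the paper by two dowels that stand 5 mm out of its top at x, y = 18, 40 and 18, -40 mm. Origin: on its underside (level with the paper's face), at the straight belly. +y to the snout (at 92 mm), -y to the tail (-98 mm), +x over the back to the free paper. Back: bulge of radius 52 about (18, 40), hollow of radius 45 about (77.7, -36.4), tail of radius 20 about (27.9, -78.2).
- edge0 (a point): point on the whale's edge at paper level, whale x, y = 35.8, 88.9 mm, on the snout, where the line starts; edge0 to edge9 follow each other along the back, 23 mm apart
- edge1 (a point): point on the whale's edge at paper level, whale x, y = 55, 76.5 mm
- edge2 (a point): point on the whale's edge at paper level, whale x, y = 67.1, 57.1 mm
- edge3 (a point): point on the whale's edge at paper level, whale x, y = 69.7, 34.4 mm
- edge4 (a point): point on the whale's edge at paper level, whale x, y = 62.3, 12.8 mm
- edge5 (a point): point on the whale's edge at paper level, whale x, y = 46.6, -3.9 mm
- edge6 (a point): point on the whale's edge at paper level, whale x, y = 34.7, -23.3 mm
- edge7 (a point): point on the whale's edge at paper level, whale x, y = 33.8, -46.1 mm
- edge8 (a point): point on the whale's edge at paper level, whale x, y = 44.1, -66.5 mm
- edge9 (a point): point on the whale's edge at paper level, whale x, y = 45.2, -88.2 mm, just past the top of the round tail, where the line ends
- owl: Bystander: ceramic owl figurine, 114 mm tall, 70 mm wide. Origin: centre of its underside.
- cups: Bystander: set of three nesting aluminium cups, one in the other, 76 mm across, 97 mm tall. Origin: centre of its underside.
- puzzle: Bystander: maple ball puzzle, 90 mm across, on a small foot, standing on the steel-framed turntable (195 mm across). Origin: centre of its underside.
- bin: Bystander: open translucent plastic bin of building bricks, 220 x 150 x 100 mm. Origin: centre of its underside.
- arch: Bystander: wooden half-round arch block, 117 mm long, 34 mm deep, 59 mm tall. Origin: centre of its underside.
- sharpener: Bystander: small brass pencil sharpener, 26 x 14 x 13 mm, lying on the right margin of the plywood board, beside the paper. Origin: centre of its underside.
- crayon0: Bystander: thick wax crayon, 13.6 mm across, 62 mm long, standing in a hole of the pencil block. Origin: centre of its underside.
- crayon1: Bystander: thick wax crayon, 13.6 mm across, 72 mm long, standing in a hole of the pencil block. Origin: centre of its underside.
There are look-alikes about, which are no part of the job. What is shaped like the block but green or red is not meant.

How it is judged:
On the way, in this order (a step that is already met when the one before it is completed fails the run):
1. with the lead on the paper and against the whale's edge, the pencil passes edge0 (on the snout, where the line starts) (horizontal distance between pencil and edge0 below 0.008 m and contact force between pencil and whale above 0.3 N and contact force between pencil and paper above 0.2 N), for 0.1 s.
2. with the lead on the paper and against the whale's edge, the pencil passes edge1 (horizontal distance between pencil and edge1 below 0.008 m and contact force between pencil and whale above 0.3 N and contact force between pencil and paper above 0.2 N), for 0.1 s.
3. with the lead on the paper and against the whale's edge, the pencil passes edge2 (horizontal distance between pencil and edge2 below 0.008 m and contact force between pencil and whale above 0.3 N and contact force between pencil and paper above 0.2 N), for 0.1 s.
4. with the lead on the paper and against the whale's edge, the pencil passes edge3 (horizontal distance between pencil and edge3 below 0.008 m and contact force between pencil and whale above 0.3 N and contact force between pencil and paper above 0.2 N), for 0.1 s.
5. with the lead on the paper and against the whale's edge, the pencil passes edge4 (horizontal distance between pencil and edge4 below 0.008 m and contact force between pencil and whale above 0.3 N and contact force between pencil and paper above 0.2 N), for 0.1 s.
6. with the lead on the paper and against the whale's edge, the pencil passes edge5 (horizontal distance between pencil and edge5 below 0.008 m and contact force between pencil and whale above 0.3 N and contact force between pencil and paper above 0.2 N), for 0.1 s.
7. with the lead on the paper and against the whale's edge, the pencil passes edge6 (horizontal distance between pencil and edge6 below 0.008 m and contact force between pencil and whale above 0.3 N and contact force between pencil and paper above 0.2 N), for 0.1 s.
8. with the lead on the paper and against the whale's edge, the pencil passes edge7 (horizontal distance between pencil and edge7 below 0.008 m and contact force between pencil and whale above 0.3 N and contact force between pencil and paper above 0.2 N), for 0.1 s.
9. with the lead on the paper and against the whale's edge, the pencil passes edge8 (horizontal distance between pencil and edge8 below 0.008 m and contact force between pencil and whale above 0.3 N and contact force between pencil and paper above 0.2 N), for 0.1 s.
10. with the lead on the paper and against the whale's edge, the pencil passes edge9 (just past the top of the round tail, where the line ends) (horizontal distance between pencil and edge9 below 0.008 m and contact force between pencil and whale above 0.3 N and contact force between pencil and paper above 0.2 N), for 0.1 s.
At the end, for the whole second after the job is handed in: The pencil stands point down in one of the holes of the block (lead's end within 7 mm sideways of the hole's centre and less than 14 mm above the block's underside, barrel within 0.25 rad of upright), still and released, after the line was drawn past edge0 to edge9 in order (x of pencil in the frame of block between -0.007 and 0.007 m and (y of pencil in the frame of block between -0.057 and -0.043 m or y of pencil in the frame of block between -0.007 and 0.007 m or y of pencil in the frame of block between 0.043 and 0.057 m) and z of pencil in the frame of block below 0.014 m and angle between pencil's own z axis and vertical below 0.25 rad and linear speed of pencil below 0.02 m/s); the robot touches nothing.
It fails at once if the lead snaps: it is pushed against the whale with more than 7 N (contact force between pencil and whale above 7 N).
It fails at once if the lead snaps: it is pressed on the paper with more than 12 N (contact force between pencil and paper above 12 N).
It fails at once if the line is broken: along the middle of the back (whale y from -65 to 65 mm) the lead is lifted 3 to 12 mm off the paper (y of pencil in the frame of whale between -0.065 and 0.065 m and x of pencil in the frame of whale between 0.02 and 0.1 m and z of pencil in the frame of whale between 0.003 and 0.012 m).
It fails at once if a stray mark: the pencil touches the paper more than 30 mm from the line (contact force between pencil and paper above 0.2 N and horizontal distance between pencil and edge0 above 0.03 m and horizontal distance between pencil and edge1 above 0.03 m and horizontal distance between pencil and edge2 above 0.03 m and horizontal distance between pencil and edge3 above 0.03 m and horizontal distance between pencil and edge4 above 0.03 m and horizontal distance between pencil and edge5 above 0.03 m and horizontal distance between pencil and edge6 above 0.03 m and horizontal distance between pencil and edge7 above 0.03 m and horizontal distance between pencil and edge8 above 0.03 m and horizontal distance between pencil and edge9 above 0.03 m).
It fails at once if a bystander is moved more than 20 mm (distance of any of owl, cups, puzzle, bin, arch, sharpener, crayon0, crayon1 from where it was at the start of the episode above 0.02 m).
It also fails if it takes over 72 s, if anything falls off the work surface, if the arm or the gripper's body presses on something with over 40 N, if the wrist force passes 120 N, or if a joint passes its speed limit or range.

ROBOT

A 6-joint arm with a two-finger parallel gripper is mounted at the origin on the work surface. World frame = base frame: x ahead of the robot, y to its left, z up, the work surface at z = 0. Lengths are in m, angles in rad, forces in N, time in s.
With the tool pointing down it reaches from about 0.375 to 0.9 m from the base axis. Payload 3.1 kg.
Tool frame: the origin (TCP) lies on the centre line of the jaws, within the pads' length; the fingertips stand 22 mm ahead of it and the grasp point (between the pads) lies 3 mm ahead of it; z points along the fingers, y is the line along which they close (so a half turn about z gives the same grasp; the last joint's range is limited). The gripper opens to 87 mm and grips with 3 to 60 N. Pads are 19 mm wide; open, the fingers measure 117 mm over their backs; the gripper's body (75 mm by 190 mm) begins 51 mm behind the grasp point.
Start: joints at [1.145, 0.527, 1.433, -0, 1.181, -0.178], TCP at [0.153, 0.606, 0.245] pointing down, gripper open.
Joint ranges: [-3.08, 3.08], [-0.75, 2.2], [0.22, 2.44], [-1.43, 4.57], [0, 2.65], [-2.85, 2.85]. Speed limits (rad/s): [2.79, 2.79, 3.14, 3.14, 3.14, 3.14].

INTERFACE

Orientations are given as a unit quaternion [w, x, y, z].
In Python, from workcell import movep, move_linear, movej, command_gripper, hold, solve_ik, capture, get_calibration, MotionError, finish_job, search_frame, regions_of, landmark_of, get_clock, get_joints, get_qd, get_joint_efforts, get_position, get_eef_rot, get_contact_force, get_torque, get_width, get_grip_force gives the robot as it stands. The module is installed in compiled form; this text tells all that it offers. Calls block until the motion is done:
- movep(position, orientation): joint-space move of the TCP to a pose.
- move_linear(position, feed=0.15, attitude=None): straight line of the TCP; attitude=None keeps the orientation; feed is the mean speed in m/s.
- movej(angles): joint-space move.
- command_gripper(opening, grasp_force=None): finger opening in m; grasp_force is the grip in N (None keeps the last); returns when the fingers have stopped.
- hold(seconds).
- solve_ik(position, orientation): joint angles nearest the present ones, or None.
- capture(name): name is "scene" or "top"; returns the picture (400x640x3 uint8, blue, green, red); there is no depth.
- get_calibration(name): a dict with "K" (3x3 intrinsics, pixels), "dist" ([k1, k2, p1, p2, k3] as OpenCV has them; the pictures are not rectified), "R" (3x3) and "t" (3): a world point X has camera coordinates R X + t. Camera axes: x right, y down, z forward; pixel columns grow to the right and rows downward; lengths in m; the calibration is good to about 2 mm. A picture is of the moment at which its call begins. get_calibration takes no time and is no camera call.
A pose or a line that the arm cannot do raises MotionError and nothing moves.
- finish_job(): hands the job in; it is judged then, once.
Trained networks look in the newest picture that a camera, given by its name, has taken for a name from the list of things; names that differ only in an ending like _2 or _b are one class to them, and where a whole thing is asked for, a point or a joint stands for the part that bears it (a point fixed in the world has none). Each returns a list of dicts, best first, with "p" (0 to 1); they miss things now and then, are a little off and sometimes report something else, mostly with a low value. They report only what shows in the picture. A call takes as long as a camera call. They do not tell look-alikes from the thing itself.
- search_frame(camera, query): "position" ([x, y, z] in m, in the coordinates of the camera as it stood for that picture, good to about 4 mm: the middle of the surface that is visible of it).
- regions_of(camera, query): "mask" (400x640 bool, what is visible of it).
- landmark_of(camera, query): "position" ([x, y, z] in m, in the coordinates of the camera as it stood for that picture, good to about 4 mm: a listed point, or the origin of a listed thing).
Readings, each from a call of its own:
- get_clock(): time.
- get_joints(): joint angles.
- get_qd(): joint speeds.
- get_joint_efforts(): joint torques, N m.
- get_position(): TCP position.
- get_eef_rot(): TCP orientation.
- get_contact_force(): force on the tool from outside, world axes, zero at the start.
- get_torque(): the same for the moment, N m.
- get_width(): finger opening in m.
- get_grip_force(): force on a finger pad.
Only numpy, scipy, OpenCV 4.12 (cv2) and the standard library are available. Lean on these libraries where they do the work, as an engineer would, in place of code of your own. Each camera call takes 0.05 s, during which the arm holds its last target. There are 200 camera calls.

## Working session

There is one attempt and no reset: what is moved stays moved. The work goes in short steps, each a Python script; the robot and the scene stay as the last script left them, time stands still between calls to the robot, and variables do not carry over. Pictures are saved under pics/ and viewed, at most 10 in all, crops included, and the job is handed in when it is done.

```bash
mkdir -p pics; cat > h.py <<'E'
import numpy as np, cv2
from workcell import *
def w(cam,p):
    c=get_calibration(cam); return np.array(c["R"]).T@(np.array(p)-np.array(c["t"]))
def proj(cam,X):
    c=get_calibration(cam); return cv2.projectPoints(np.array(X,float).reshape(-1,3),cv2.Rodrigues(np.array(c["R"]))[0],np.array(c["t"],float),np.array(c["K"]),np.array(c["dist"]))[0].reshape(-1,2)
def ray(cam,uv,z):
    c=get_calibration(cam); n=cv2.undistortPoints(np.array(uv,float).reshape(-1,1,2),np.array(c["K"]),np.array(c["dist"])).reshape(-1,2)
    R=np.array(c["R"]);o=-R.T@np.array(c["t"]); d=np.c_[n,np.ones(len(n))]@R
    return o+d*((z-o[2])/d[:,2])[:,None]
E
cat > a.py <<'E'
from h import *
for cam in ("scene","top"):
    cv2.imwrite(f"pics/{cam}0.png",capture(cam))
    for q in ["pencil","block","paper","whale","crayon0","sharpener","edge0","edge5","edge9"]:
        for d in landmark_of(cam,q)[:3]:
            P=w(cam,d["position"]); print(cam,q,round(d["p"],2),P.round(4),proj(cam,P).round(0)[0])
print(get_clock(),get_eef_rot(),get_contact_force())
E
python3 a.py
```

```text
scene pencil 0.57 [ 0.4422 -0.3323  0.0089] [207. 226.]
scene pencil 0.44 [ 0.4744 -0.2317  0.0103] [247. 220.]
scene block 0.97 [ 0.2935 -0.2619  0.0012] [215. 184.]
scene block 0.86 [ 0.3791 -0.0696 -0.0005] [286. 180.]
scene block 0.83 [ 0.4624 -0.2818  0.0005] [228. 226.]
scene paper 0.76 [0.5802 0.1243 0.0106] [377. 198.]
scene paper 0.36 [0.7737 0.0425 0.0013] [393. 263.]
scene whale 0.7 [ 0.5713 -0.5022  0.002 ] [157. 293.]
scene whale 0.6 [0.5213 0.1311 0.0126] [368. 184.]
scene crayon0 0.6 [ 0.4623 -0.2867  0.0081] [226. 225.]
scene crayon0 0.38 [ 0.4767 -0.2341  0.0109] [246. 221.]
scene sharpener 0.44 [0.6264 0.0081 0.0121] [351. 225.]
scene edge0 0.97 [0.5531 0.0385 0.013 ] [346. 202.]
scene edge0 0.9 [0.5578 0.0585 0.0151] [353. 200.]
scene edge0 0.89 [0.592  0.1574 0.0084] [389. 197.]
scene edge5 0.97 [0.5531 0.0385 0.013 ] [346. 202.]
scene edge5 0.9 [0.5578 0.0585 0.0151] [353. 200.]
scene edge5 0.89 [0.592  0.1574 0.0084] [389. 197.]
scene edge9 0.97 [0.5531 0.0385 0.013 ] [346. 202.]
scene edge9 0.9 [0.5578 0.0585 0.0151] [353. 200.]
scene edge9 0.89 [0.592  0.1574 
[... 610 characters left out ...]
57 [0.6285 0.0037 0.0112] [306. 172.]
top sharpener 0.49 [0.7787 0.0467 0.0022] [289. 121.]
top sharpener 0.18 [0.5858 0.1241 0.0114] [262. 189.]
top edge0 0.92 [0.5688 0.1267 0.0144] [261. 195.]
top edge0 0.88 [0.553  0.107  0.0127] [268. 201.]
top edge0 0.8 [0.5775 0.2011 0.0142] [233. 192.]
top edge5 0.92 [0.5688 0.1267 0.0144] [261. 195.]
top edge5 0.88 [0.553  0.107  0.0127] [268. 201.]
top edge5 0.8 [0.5775 0.2011 0.0142] [233. 192.]
top edge9 0.92 [0.5688 0.1267 0.0144] [261. 195.]
top edge9 0.88 [0.553  0.107  0.0127] [268. 201.]
top edge9 0.8 [0.5775 0.2011 0.0142] [233. 192.]
1.0 [ 9.53104120e-06  1.23572145e-01  9.92335591e-01 -2.25870460e-05] [-0.38207728 -0.1641003   0.01335152]
```

```bash
python3 - <<'E'
import cv2,numpy as np
s=cv2.imread("pics/scene0.png");t=cv2.imread("pics/top0.png")
cv2.imwrite("pics/s1.png",cv2.resize(s,(800,500)))
a=cv2.resize(t[140:240,200:320],(800,667)[:2],interpolation=cv2.INTER_CUBIC)[:600]
cv2.imwrite("pics/t1.png",a)
# block crops: top & scene
b=cv2.resize(t[200:260,370:450],(400,300),interpolation=cv2.INTER_CUBIC)
c=cv2.resize(s[180:240,180:260],(400,300),interpolation=cv2.INTER_CUBIC)
cv2.imwrite("pics/blk.png",np.hstack([b,c]))
E
```

```text
(no output)
```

View pics/s1.png

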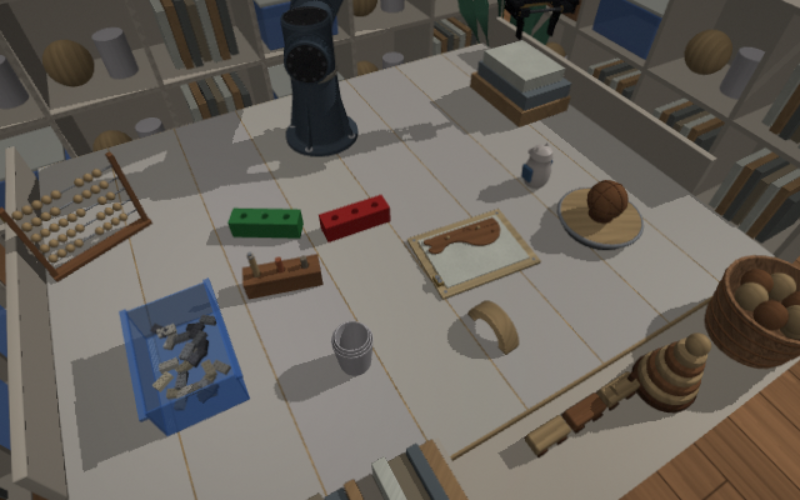

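View pics/t1.png

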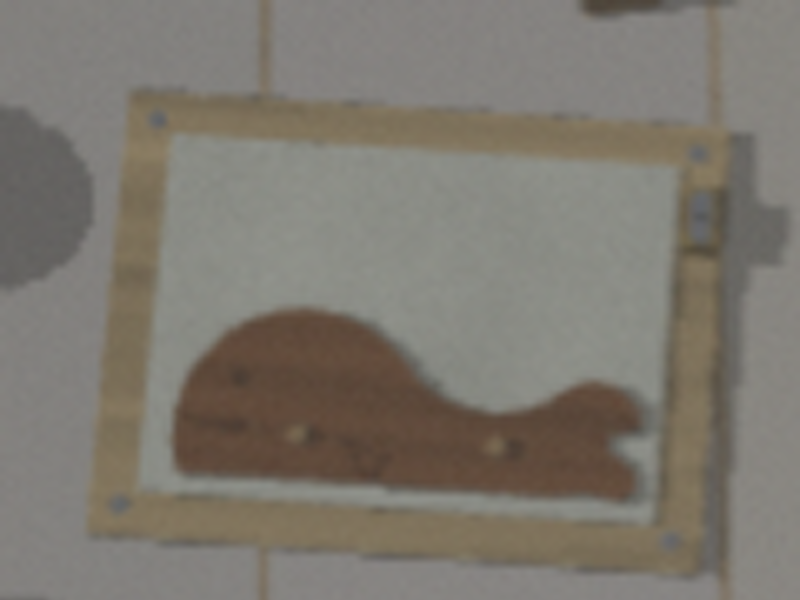

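View pics/blk.png

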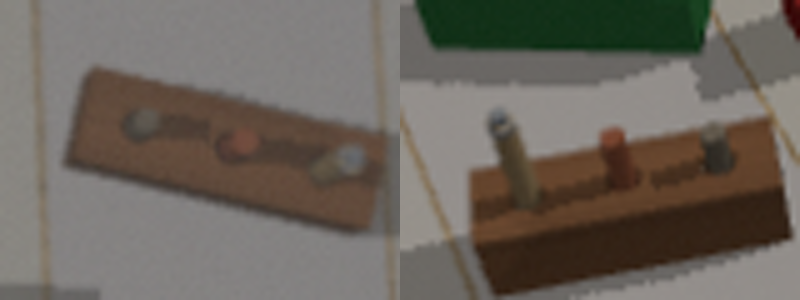

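View pics/top0.png

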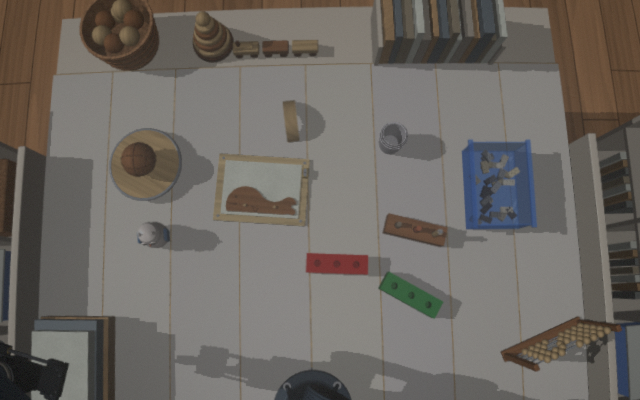

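The second crop shows three sticks in the maple block. The pencil is the tall pale wooden stick with the metal button, at scene (200,204) / top (440,231). The red crayon is at top (418,228) and the grey one at (398,225). The look-alike blocks are green (410,294) and red (337,264). The whale lies with its back away from the robot and its snout to the left, at top px (228–297, 186–214).

```bash
cat > fit.py <<'E'
from h import *
from scipy.optimize import least_squares
c1,c2,c3=np.array([18,40.]),np.array([77.7,-36.4]),np.array([27.9,-78.2])
def sd(p):
    n=lambda c:np.linalg.norm(p-c,axis=-1)
    cr=lambda a,b:a[0]*b[...,1]-a[1]*b[...,0]
    hol=(cr(c1-c2,p-c2)>0)&(cr(c3-c2,p-c2)<0)
    return np.where(hol,45-n(c2),np.where(p[...,1]>-20,52-n(c1),-n(c3)+20)) if True else 0
def towhale(P,x,y,th):
    d=(P[:,:2]-[x,y])*1000; c,s=np.cos(th),np.sin(th)
    return np.c_[d[:,0]*c+d[:,1]*s,-d[:,0]*s+d[:,1]*c]
def data(cam):
    im=cv2.imread(f"pics/{cam}0.png").astype(float)
    f=(im[...,2]-im[...,0])/im.sum(2)
    u,v=np.meshgrid(np.arange(640),np.arange(400)); uv=np.c_[u.ravel(),v.ravel()]
    return uv,f.ravel()
def setup(cams,p0):
    out=[]
    for cam in cams:
        uv,f=data(cam); A=ray(cam,uv,.012);B=ray(cam,uv,.017)
        q=towhale(A,*p0); m=(np.abs(sd(q))<14)&(q[:,0]>22)&(q[:,1]<95)&(q[:,1]>-92)
        out.append((A[m],B[m],f[m]))
    return out
def fit(cams,p0):
    D=setup(cams,p0)
    def res(p):
        r=[]
        for i,(A,B,f) in enumerate(D):
            s=np.maximum(sd(towhale(A,*p[:3])),sd(towhale(B,*p[:3])))
            g=1/(1+np.exp(-np.clip(s/abs(p[5+3*i]),-40,40)))
            r.append(f-p[3+3*i]-p[4+3*i]*g)
        return np.concatenate(r)
    r=least_squares(res,list(p0)+[0,.2,1.]*len(D),x_scale=[.001,.001,.01]+[.1,.1,1]*len(D),loss="soft_l1",f_scale=.05)
    print(cams,r.x.round(4),"rms",np.sqrt(np.mean(r.fun**2)).round(4),len(r.fun)); return r.x[:3]
if __name__=="__main__":
    p0=[.519,.130,-.05]
    for c in (["top"],["scene"],["top","scene"]): p=fit(c,fit(c,p0))
    np.save("whale.npy",p)
    for z in (.105,.115): print("pencil",z,ray("top",[[440,231.4]],z),ray("scene",[[200,204]],z))
    for cam in("top","scene"):print("cam",w(cam,[0,0,0]))
    # block top corners by brown mask
    for cam in ("top","scene"):
        capture(cam); m=regions_of(cam,"block")
        for d in m[:4]:
            k=d["mask"]; v,u=np.nonzero(k); print(cam,d["p"],u.mean(),v.mean(),k.sum())
            if cam=="top" and abs(u.mean()-414)<8:
                R=cv2.minAreaRect(ray("top",np.c_[u,v],.048)[:,:2].astype(np.float32)*1000); print(R)
E
python3 fit.py
```

```text
['top'] [ 0.5043  0.1458 -0.5767  0.0307  0.1267  0.8288] rms 0.0411 814
['top'] [ 0.5042  0.1463 -0.5767  0.0448  0.0986  1.2141] rms 0.0511 828
['scene'] [ 0.5143  0.1331 -0.1521  0.0336  0.201   0.777 ] rms 0.0973 541
['scene'] [ 0.5096  0.1366 -0.2759  0.0506  0.202   0.8043] rms 0.0959 540
['top', 'scene'] [ 0.515   0.1331 -0.1405  0.0388  0.1117  2.3931  0.0329  0.1995  0.7358] rms 0.0779 1355
['top', 'scene'] [ 0.5087  0.1379 -0.3177  0.0617  0.0919  1.1388  0.0461  0.2045  0.7449] rms 0.0718 1351
pencil 0.105 [[ 0.4497608  -0.33179953  0.105     ]] [[ 0.44534972 -0.33056789  0.105     ]]
pencil 0.115 [[ 0.44885639 -0.32934383  0.115     ]] [[ 0.45471945 -0.33107531  0.115     ]]
cam [ 0.33438693 -0.01853068  1.3806799 ]
cam [ 1.1343823  -0.3678824   0.84038121]
top 0.68 336.0312 263.6832 1250
top 0.66 410.1925465838509 294.6630434782609 1288
((293.3179016113281, -259.35809326171875), (165.17506408691406, 53.200355529785156), 58.86064529418945)
top 0.46 304.0 172.5 46
scene 0.76 225.95921142080218 221.4615907545887 1471
scene 0.69 213.0202166064982 177.77978339350182 1385
scene 0.67 283.4550517104216 173.62211614956246 1257
scene 0.28 202.22033898305085 212.21186440677965 118fit.py:14: RuntimeWarning: invalid value encountered in divide
  f=(im[...,2]-im[...,0])/im.sum(2)
```

```bash
sed -i 's/45-n(c2)/n(c2)-45/; s/) if True else 0/)/; s/im.sum(2)$/(im.sum(2)+1)/' fit.py; sed -i '/# block top/,$d' fit.py
cat >> fit.py <<'E'
    th=p[2]; R=np.array([[np.cos(th),-np.sin(th)],[np.sin(th),np.cos(th)]])
    E=np.array([[35.8,88.9],[55,76.5],[67.1,57.1],[69.7,34.4],[62.3,12.8],[46.6,-3.9],[34.7,-23.3],[33.8,-46.1],[44.1,-66.5],[45.2,-88.2]])
    X=np.c_[E@R.T/1000+p[:2],np.full(10,.012)]
    t=cv2.imread("pics/top0.png")[140:240,200:320]; t=cv2.resize(t,None,fx=4,fy=4)
    s=cv2.imread("pics/scene0.png")[160:240,320:440]; s=cv2.resize(s,None,fx=4,fy=4)
    for im,cam,o in((t,"top",(200,140)),(s,"scene",(320,160))):
        for q in (proj(cam,X)-o+.5)*4: cv2.circle(im,tuple(int(a) for a in q),2,(0,255,0),-1)
    s=np.vstack([s,np.zeros((80,480,3),np.uint8)]); cv2.imwrite("pics/chk.png",cv2.resize(np.hstack([t,s]),(800,333)))
E
python3 fit.py
```

```text
['top'] [ 0.52    0.1318 -0.091   0.012   0.1428 -0.9887] rms 0.0136 814
['top'] [ 0.52    0.1318 -0.091   0.0121  0.1422  0.9641] rms 0.0134 813
['scene'] [ 0.5167  0.1315 -0.0865  0.0234  0.2388  0.8142] rms 0.0098 541
['scene'] [ 0.5167  0.1315 -0.0865  0.0237  0.2373  0.8032] rms 0.0171 539
['top', 'scene'] [ 0.5174  0.1316 -0.0873  0.0199  0.1472  1.7761  0.0195  0.2382  0.895 ] rms 0.0204 1355
['top', 'scene'] [ 0.5175  0.1316 -0.0872  0.0222  0.1409  1.5461  0.0186  0.2382  0.9145] rms 0.0225 1353
pencil 0.105 [[ 0.4497608  -0.33179953  0.105     ]] [[ 0.44534972 -0.33056789  0.105     ]]
pencil 0.115 [[ 0.44885639 -0.32934383  0.115     ]] [[ 0.45471945 -0.33107531  0.115     ]]
cam [ 0.33438693 -0.01853068  1.3806799 ]
cam [ 1.1343823  -0.3678824   0.84038121]
```

View pics/chk.png

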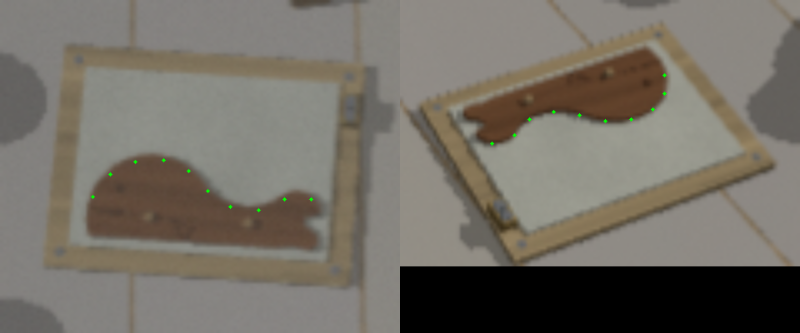

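The fit sits on the edge in both views, and the cameras differ by about 3 mm in x, which I'll settle by touch. Next I grasp the pencil, closing the jaws across the row.

```bash
cat >> h.py <<'E'
def quat(two_a): return [0,float(np.sin(two_a/2)),float(np.cos(two_a/2)),0]
def F(n=10):
    return np.mean([get_contact_force() for _ in range(n)],axis=0)
QG=quat(1.823-np.pi)
E
python3 - <<'E'
from h import *
print(get_clock())
for a in (1.823,1.823-np.pi):
    for P in ([.45,-.3305,.078],[.58,.03,.08],[.58,.22,.08]): print(a,solve_ik(P,quat(a)))
print([np.round(get_contact_force(),3) for _ in range(4)])
command_gripper(.05)
movep([.45,-.3305,.17],QG); print(get_clock())
print([np.round(get_contact_force(),3) for _ in range(4)])
cv2.imwrite("pics/pre_s.png",capture("scene"));cv2.imwrite("pics/pre_t.png",capture("top"))
s=cv2.imread("pics/pre_s.png")[130:250,130:290];t=cv2.imread("pics/pre_t.png")[170:290,370:530]
cv2.imwrite("pics/pre.png",cv2.resize(np.hstack([s,t]),(800,300)))
E
```

```text
1.2
1.823 [-8.33612323e-01  6.84382401e-01  1.72920904e+00 -4.44089210e-16
  7.28001212e-01 -5.81408650e-01]
1.823 [-1.40628856e-01  7.00160436e-01  1.67022679e+00 -4.44089210e-16
  7.71205429e-01  1.11574817e-01]
1.823 [ 1.82636113e-01  7.36243557e-01  1.56551075e+00 -4.44089210e-16
  8.39838342e-01  4.34839786e-01]
-1.3185926535897932 [-8.33612323e-01  6.84382401e-01  1.72920904e+00 -4.44089210e-16
  7.28001212e-01  2.56018400e+00]
-1.3185926535897932 None
-1.3185926535897932 [ 1.82636113e-01  7.36243557e-01  1.56551075e+00 -4.44089210e-16
  8.39838342e-01 -2.70675287e+00]
[array([-0.418, -0.476,  1.166]), array([-0.418, -0.476,  1.166]), array([-0.418, -0.476,  1.166]), array([-0.418, -0.476,  1.166])]
5.5333
[array([-0.807,  0.874, -0.143]), array([-0.807,  0.874, -0.143]), array([-0.807,  0.874, -0.143]), array([-0.807,  0.874, -0.143])]
```

View pics/pre.png

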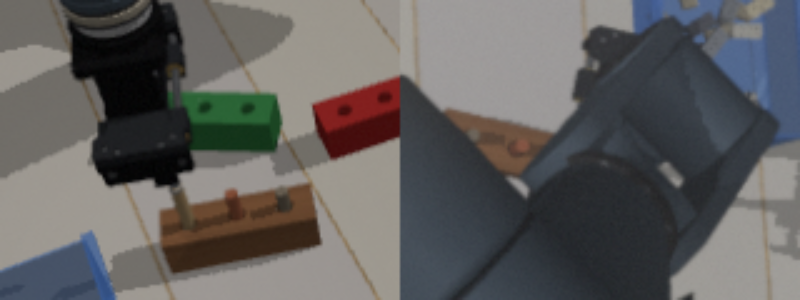

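The picture shows the jaws above the pencil, straddling it across the row. I'll use the other half turn so joint 6 stays central, then descend and grip.

```bash
sed -i 's/^QG=.*/QG=quat(1.823)/' h.py
cat >> h.py <<'E'
def Fa(n=10,dt=.02):
    f=[]
    for _ in range(n): hold(dt); f.append(get_contact_force())
    f=np.array(f); return f.mean(0),f.std(0)
E
python3 - <<'E'
from h import *
movep([.45,-.3305,.17],QG); print(get_clock())
move_linear([.45,-.3305,.079],feed=.15); print(get_clock())
print(Fa(5))
command_gripper(.0,grasp_force=35); print(get_clock(),get_width(),get_grip_force(),get_position())
print(Fa(8),get_clock())
E
```

```text
8.2833
9.0417
(array([ 0.27818412, -0.03106301, -0.2780239 ]), array([0.43887358, 0.50591328, 0.40681023]))
9.8417 0.012954835644083734 34.99945969786495 [ 0.44992529 -0.3304838   0.07903597]
(array([-0.33236872, -0.06591153,  0.97500676]), array([0.37182128, 0.54552141, 0.65814157])) 9.975
```

```bash
cat >> h.py <<'E'
WH=np.array([.5183,.1316]); TH=-.088
RW=np.array([[np.cos(TH),-np.sin(TH)],[np.sin(TH),np.cos(TH)]])
def wp(xy): return RW@(np.array(xy)/1000)+WH
E
python3 - <<'E'
from h import *
move_linear([.45,-.3305,.175],feed=.2)
n=np.array([17.8,48.9])/52.04
s=wp(np.array([18,40])+(54.8+6)*n)
movep([*s,.15],QG); print(get_clock())
move_linear([*s,.085],feed=.15); print(get_clock(),get_position())
f0,_=Fa(24); print("f0",f0,get_clock()); np.save("f0.npy",f0)
for z in (.083,.082,.0815,.081,.0805,.080,.0795,.079):
    move_linear([*s,z],feed=.02); f,_=Fa(8); f=f-f0
    print(z,get_clock(),f.round(2),get_position().round(5) if hasattr(get_position(),'round') else get_position())
    if f[2]>1.8: break
E
```

```text
12.65
13.2333 [0.56604499 0.22454888 0.08520796]
f0 [-0.06371904  0.00086991 -0.30778324] 13.6333
0.083 14.0167 [-0.01 -0.24  0.13] [0.56544 0.22493 0.08292]
0.082 14.4 [ 0.05 -0.23  0.02] [0.56546 0.22495 0.08198]
0.0815 14.7833 [0.41 0.28 0.01] [0.56548 0.22494 0.08151]
0.081 15.1667 [ 0.14 -0.    0.44] [0.56559 0.22497 0.08106]
0.0805 15.55 [-0.19 -0.13  4.57] [0.56567 0.225   0.08092]
```

```bash
python3 - <<'E'
from h import *
f0=np.load("f0.npy"); n=np.array([17.8,48.9])/52.04; nw=RW@n
z=.0807; t0=get_clock()
for g in [6,3.]+list(np.arange(2.6,-4,-.4)):
    s=wp(np.array([18,40])+(54.8+g)*n)
    move_linear([*s,z],feed=.03); f=Fa(6)[0]-f0; fn=f[:2]@nw
    print(round(g,2),round(get_clock(),2),"fn",fn.round(2),"ft",(f[:2]@[-nw[1],nw[0]]).round(2),"fz",f[2].round(2),np.round(get_position(),5))
    if fn>1.5: break
    if f[2]>4: z-=-.0001
E
```

```text
6 15.9 fn -0.49 ft 0.37 fz 5.36 [0.56563 0.22501 0.08087]
3.0 16.25 fn 0.82 ft -0.07 fz 4.17 [0.56462 0.22224 0.08094]
2.6 16.6 fn 1.44 ft -0.43 fz 3.61 [0.5644  0.22195 0.08097]
2.2 16.95 fn 1.31 ft -0.51 fz 4.23 [0.56403 0.22149 0.08095]
1.8 17.3 fn 0.28 ft -0.28 fz 3.76 [0.56356 0.22105 0.08096]
1.4 17.65 fn 1.43 ft -0.29 fz 4.0 [0.56335 0.22077 0.08094]
1.0 18.0 fn 2.04 ft 0.3 fz 3.8 [0.56331 0.22052 0.08096]
```

```bash
cat > run.py <<'E'
from h import *
import sys,json
f0=np.load("f0.npy"); D=np.pi/180
c=[np.array([18,40.]),np.array([77.7,-36.4]),np.array([27.9,-78.2])]
a1,a2=np.arctan2(48.9,17.8),np.arctan2(-76.4,59.7); b1,b2=a2+np.pi,np.arctan2(-41.8,-49.8)+2*np.pi; d1,d2=b2-np.pi,-33*D
L=[54.8*(a1-a2),42.2*(b2-b1),22.8*(d1-d2)]
def path(s):
    e=lambda a:np.array([np.cos(a),np.sin(a)])
    if s<L[0]: n=e(a1-s/54.8); return c[0]+54.8*n,n
    s-=L[0]
    if s<L[1]: n=-e(b1+s/42.2); return c[1]-42.2*n,n
    s-=L[1]; n=e(d1-s/22.8); return c[2]+22.8*n,n
st=json.load(open("st.json")); s,o,z=st["s"],np.array(st["o"]),st["z"]
end=min(float(sys.argv[1]),sum(L)); ds=float(sys.argv[2]); G=float(sys.argv[3]); T=2.5; k=0
while s<end-1e-6:
    s=min(s+ds,end); p,n=path(s); nw=RW@n
    move_linear([*(wp(p)+o/1000),z],feed=.06)
    f=Fa(6)[0]-f0; fn=f[:2]@nw; ft=f[:2]@[-nw[1],nw[0]]
    o=o-np.clip(G*(fn-T),-.35,.35)*nw*(1 if fn>T or fn>.8 else 1.6)
    z=z+np.clip(.03*(f[2]-2.5),-.06,.06)*1e-3
    k+=1
    print(f"{s:.1f} t{get_clock():.2f} fn{fn:.2f} ft{ft:.2f} fz{f[2]:.2f} o{o.round(2)} z{z*1e3:.2f} zact{get_position()[2]*1e3:.2f}")
    json.dump(dict(s=s,o=list(o),z=z),open("st.json","w"))
    if fn>5.5 or f[2]>8: print("HIGH"); break
print("total",sum(L))
E
python3 - <<'E'
from h import *
import json
nw=RW@(np.array([17.8,48.9])/52.04); json.dump(dict(s=0,o=list(.9*nw),z=.0808),open("st.json","w"))
E
python3 run.py 20 2 .08
```

```text
2.0 t18.35 fn2.05 ft1.92 fz5.73 o[0.4  0.85] z80.86 zact80.90
4.0 t18.70 fn2.43 ft2.17 fz5.44 o[0.4  0.85] z80.92 zact80.89
6.0 t19.05 fn2.50 ft1.68 fz4.70 o[0.4  0.85] z80.98 zact80.93
8.0 t19.40 fn2.50 ft1.51 fz3.95 o[0.4  0.85] z81.02 zact80.98
10.0 t19.75 fn2.66 ft0.90 fz3.26 o[0.39 0.84] z81.05 zact81.00
12.0 t20.10 fn3.23 ft1.20 fz2.53 o[0.36 0.8 ] z81.05 zact81.02
14.0 t20.45 fn3.53 ft0.88 fz1.59 o[0.3  0.73] z81.02 zact81.04
16.0 t20.80 fn3.96 ft0.42 fz1.05 o[0.23 0.65] z80.98 zact81.04
18.0 t21.15 fn4.48 ft1.38 fz1.48 o[0.12 0.53] z80.95 zact81.01
20.0 t21.50 fn4.85 ft0.90 fz0.92 o[-0.02  0.4 ] z80.90 zact81.06
total 213.49594284048436
```

Contact is good, but the sign of the normal correction is wrong: too much force should move the lead outward. I'll fix that before going on.

```bash
sed -i 's/o=o-np.clip/o=o+np.clip/' run.py
python3 - <<'E'
import json; from h import *
d=json.load(open("st.json")); d["o"]=[.4,.75]; d["z"]=.0808; json.dump(d,open("st.json","w"))
E
python3 run.py 45 2.5 .1
```

```text
22.5 t21.85 fn4.35 ft1.33 fz2.28 o[0.54 0.87] z80.79 zact80.98
25.0 t22.20 fn3.86 ft0.54 fz3.02 o[0.65 0.96] z80.81 zact80.98
27.5 t22.55 fn3.47 ft0.96 fz4.47 o[0.72 1.02] z80.87 zact80.97
30.0 t22.90 fn4.01 ft1.24 fz4.33 o[0.85 1.1 ] z80.92 zact80.93
32.5 t23.25 fn3.00 ft1.09 fz4.22 o[0.89 1.13] z80.97 zact80.93
35.0 t23.60 fn2.73 ft1.21 fz4.15 o[0.91 1.14] z81.02 zact80.94
37.5 t23.95 fn2.95 ft0.63 fz3.51 o[0.95 1.16] z81.05 zact80.98
40.0 t24.30 fn2.85 ft0.63 fz3.20 o[0.99 1.17] z81.08 zact80.99
42.5 t24.65 fn2.76 ft0.28 fz2.83 o[1.01 1.18] z81.09 zact81.00
45.0 t25.00 fn2.65 ft0.76 fz2.14 o[1.02 1.18] z81.07 zact81.01
total 213.49594284048436
```

```bash
python3 run.py 130 2.5 .13
```

```text
47.5 t25.35 fn2.66 ft0.30 fz2.09 o[1.04 1.19] z81.06 zact81.01
50.0 t25.70 fn2.72 ft0.29 fz1.65 o[1.07 1.19] z81.04 zact81.05
52.5 t26.05 fn2.64 ft0.45 fz1.96 o[1.09 1.2 ] z81.02 zact81.03
55.0 t26.40 fn2.38 ft-0.18 fz1.84 o[1.08 1.2 ] z81.00 zact81.03
57.5 t26.75 fn2.85 ft0.12 fz2.14 o[1.12 1.2 ] z80.99 zact81.03
60.0 t27.10 fn2.71 ft0.30 fz2.31 o[1.15 1.2 ] z80.98 zact81.01
62.5 t27.45 fn2.79 ft0.77 fz3.10 o[1.19 1.2 ] z81.00 zact81.03
65.0 t27.80 fn2.60 ft0.11 fz2.51 o[1.2 1.2] z81.00 zact81.01
67.5 t28.15 fn2.65 ft0.76 fz2.09 o[1.22 1.2 ] z80.99 zact80.99
70.0 t28.50 fn2.42 ft0.34 fz2.38 o[1.21 1.2 ] z80.99 zact81.00
72.5 t28.85 fn2.91 ft0.25 fz2.77 o[1.26 1.19] z81.00 zact81.00
75.0 t29.20 fn2.36 ft0.40 fz2.54 o[1.24 1.19] z81.00 zact81.00
77.5 t29.55 fn2.78 ft0.12 fz2.59 o[1.28 1.18] z81.00 zact80.98
80.0 t29.90 fn2.54 ft0.57 fz2.66 o[1.28 1.18] z81.00 zact80.98
82.5 t30.25 fn2.37 ft0.46 fz2.25 o[1.27 1.19] z81.00 zact81.00
85.0 t30.60 fn2.77 ft0.72 fz2.90 o[1.3  1.17] z81.01 zact80.98
87.5 t30.95 fn2.53 ft0.61 fz2.60 o[1.3  1.17] z81.01 zact81.00
90.0 t31.30 fn2.55 ft0.60 fz2.
[... 380 characters left out ...]
2.40 o[1.38 1.11] z81.01 zact80.99
107.5 t33.75 fn2.33 ft0.40 fz2.26 o[1.36 1.12] z81.00 zact81.00
110.0 t34.10 fn2.51 ft0.47 fz2.25 o[1.37 1.12] z80.99 zact80.97
112.5 t34.45 fn2.42 ft0.55 fz2.38 o[1.36 1.13] z80.99 zact81.00
115.0 t34.80 fn2.16 ft0.44 fz2.55 o[1.33 1.17] z80.99 zact80.97
117.5 t35.15 fn2.65 ft0.48 fz2.37 o[1.35 1.15] z80.99 zact80.98
120.0 t35.50 fn3.11 ft0.50 fz2.19 o[1.39 1.09] z80.98 zact80.99
122.5 t35.85 fn2.53 ft0.50 fz2.53 o[1.4  1.08] z80.98 zact80.99
125.0 t36.20 fn2.92 ft0.67 fz2.13 o[1.43 1.05] z80.97 zact80.99
127.5 t36.55 fn2.25 ft-0.08 fz2.74 o[1.41 1.07] z80.97 zact80.99
130.0 t36.90 fn2.32 ft0.56 fz2.14 o[1.39 1.08] z80.96 zact81.00
total 213.49594284048436
```

```bash
python3 run.py 300 2.5 .13
```

```text
132.5 t37.25 fn2.65 ft0.37 fz2.80 o[1.41 1.07] z80.97 zact80.99
135.0 t37.60 fn2.13 ft0.67 fz2.81 o[1.37 1.1 ] z80.98 zact80.98
137.5 t37.95 fn2.24 ft0.44 fz2.96 o[1.34 1.11] z80.99 zact80.96
140.0 t38.30 fn2.45 ft0.93 fz2.36 o[1.33 1.12] z80.99 zact80.99
142.5 t38.65 fn2.28 ft0.04 fz2.95 o[1.3  1.13] z81.00 zact80.97
145.0 t39.00 fn1.99 ft0.30 fz2.55 o[1.24 1.15] z81.01 zact81.00
147.5 t39.35 fn2.33 ft0.05 fz2.04 o[1.22 1.15] z80.99 zact80.98
150.0 t39.70 fn2.64 ft-0.21 fz2.05 o[1.24 1.15] z80.98 zact81.00
152.5 t40.05 fn2.39 ft-0.01 fz2.12 o[1.22 1.15] z80.97 zact81.00
155.0 t40.40 fn2.60 ft0.73 fz2.51 o[1.24 1.15] z80.97 zact81.00
157.5 t40.75 fn2.56 ft0.33 fz2.58 o[1.24 1.15] z80.97 zact80.98
160.0 t41.10 fn1.97 ft0.49 fz3.46 o[1.17 1.15] z81.00 zact80.97
162.5 t41.45 fn2.06 ft0.31 fz2.59 o[1.12 1.14] z81.00 zact80.98
165.0 t41.80 fn2.41 ft0.29 fz2.75 o[1.11 1.14] z81.01 zact80.98
167.5 t42.15 fn2.39 ft0.18 fz2.46 o[1.09 1.14] z81.01 zact80.97
170.0 t42.50 fn2.26 ft0.39 fz2.23 o[1.06 1.13] z81.00 zact80.96
172.5 t42.85 fn2.25 ft0.24 fz2.43 o[1.03 1.12] z81.00 zact80.98
175.0 t43.
[... 404 characters left out ...]
.87 o[0.61 0.9 ] z80.97 zact80.99
192.5 t45.65 fn1.98 ft0.22 fz1.69 o[0.54 0.88] z80.95 zact81.02
195.0 t46.00 fn2.26 ft0.31 fz1.70 o[0.51 0.88] z80.93 zact81.01
197.5 t46.35 fn2.60 ft-0.88 fz1.68 o[0.52 0.88] z80.90 zact81.01
200.0 t46.70 fn3.16 ft-0.05 fz1.89 o[0.61 0.87] z80.88 zact81.01
202.5 t47.05 fn3.50 ft0.22 fz2.73 o[0.74 0.85] z80.89 zact80.98
205.0 t47.40 fn2.71 ft0.22 fz3.37 o[0.76 0.84] z80.92 zact80.96
207.5 t47.75 fn2.94 ft0.52 fz3.79 o[0.81 0.82] z80.95 zact80.96
210.0 t48.10 fn2.66 ft0.35 fz3.87 o[0.83 0.81] z81.00 zact80.96
212.5 t48.45 fn2.70 ft0.70 fz3.72 o[0.85 0.79] z81.03 zact80.95
213.5 t48.80 fn2.63 ft1.20 fz2.96 o[0.87 0.78] z81.05 zact80.98
total 213.49594284048436
```

The line is drawn past edge9 with steady forces. I'll lift and go back above the hole for a check.

```bash
python3 - <<'E'
from h import *
p=get_position(); move_linear([p[0],p[1],.175],feed=.2)
movep([.45,-.3305,.155],QG); print(get_clock(),get_position())
cv2.imwrite("pics/ret.png",cv2.resize(capture("scene")[130:250,150:310],(800,600),interpolation=cv2.INTER_CUBIC))
E
```

```text
50.85 [ 0.45031403 -0.32938083  0.15473884]
```

View pics/ret.png

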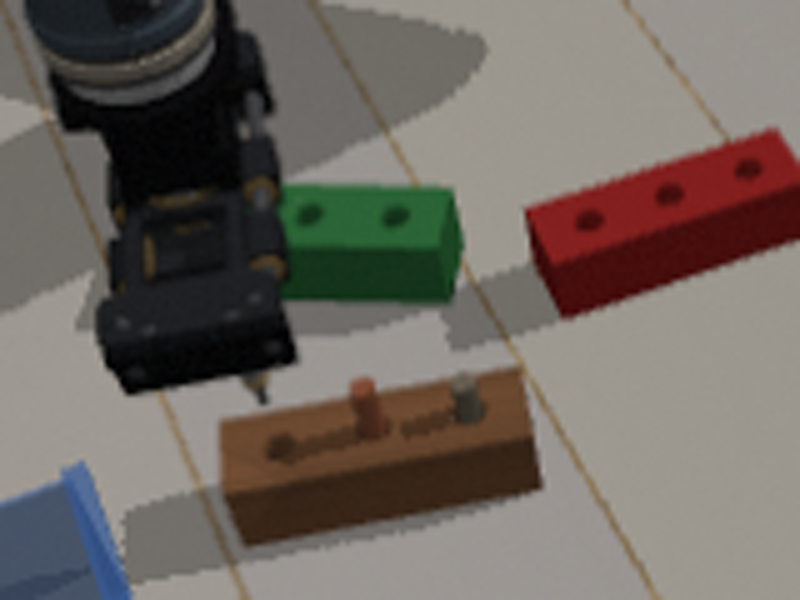

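The tip is at scene (202.6, 210.4), just above the empty hole at (206.6, 219.4). I'll insert it gently under force watch.

```bash
python3 - <<'E'
from h import *
f0=Fa(10)[0]; print(get_position(),"tip",ray("scene",[[202.6,210.4]],.085),"hole",ray("scene",[[206.6,219.4]],.048))
x,y=.44993,-.33048
for z in (.122,.113,.106,.1,.09,.0825,.0797):
    move_linear([x,y,z],feed=.05); f=Fa(5)[0]-f0; print(z,round(get_clock(),2),f.round(2),np.round(get_position(),4))
    if f[2]>6 or np.hypot(*f[:2])>10: print("STOP"); break
E
```

```text
[ 0.45063152 -0.32950749  0.15510411] tip [[ 0.45048677 -0.33026177  0.085     ]] hole [[ 0.45147269 -0.32865491  0.048     ]]
0.122 51.96 [0.15 0.11 0.13] [ 0.4501 -0.3307  0.1223]
0.113 52.38 [-0.16  0.29  0.06] [ 0.4499 -0.3304  0.1129]
0.106 52.75 [-0.08 -0.22 -0.  ] [ 0.4499 -0.3304  0.1058]
0.1 53.1 [0.11 0.3  0.25] [ 0.4499 -0.3304  0.0999]
0.09 53.53 [-0.27  0.17 -0.36] [ 0.4499 -0.3305  0.0898]
0.0825 53.92 [-0.47  0.15 -0.39] [ 0.45   -0.3305  0.0824]
0.0797 54.25 [-0.53  0.05 -0.64] [ 0.4499 -0.3305  0.0797]
```

It went in without resistance. I'll release, retreat and check.

```bash
python3 - <<'E'
from h import *
command_gripper(.045); hold(.2)
move_linear([.44993,-.33048,.2],feed=.15)
movep([.42,-.1,.3],QG); hold(.5); print(get_clock())
cv2.imwrite("pics/end.png",cv2.resize(np.hstack([capture("scene")[150:250,170:270],capture("top")[180:280,370:470]]),(800,400),interpolation=cv2.INTER_CUBIC))
E
```

```text
57.725
```

View pics/end.png

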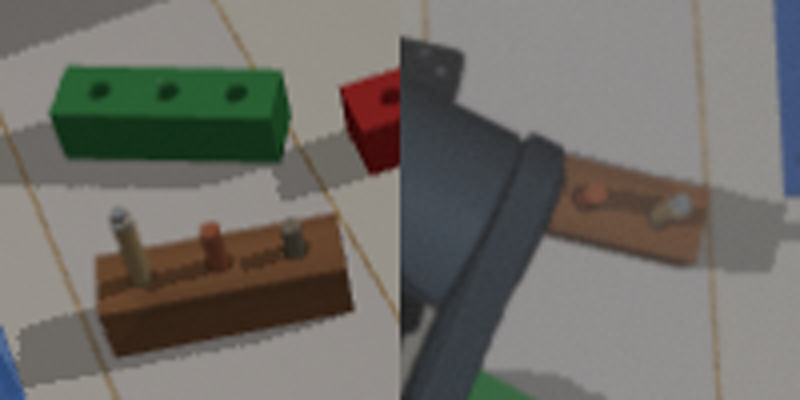

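The pencil stands in its hole as it did at the start, at scene (200, 203), and the arm is clear of everything.

```bash
python3 -c "
from workcell import *
print(finish_job())"
```

```text
the job is handed in; nothing more can be done
None
```

I drew the whale's back in one unbroken line from edge0 to edge9, stood the pencil back in its hole, and handed the job in at about 58 s. No verdict came back. Measured force peaked at about 4.9 N against the edge and 5.7 N on the paper, both below the snap limits.

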